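# Clear the fallen bottle and open the sample case

### The arm

A 6-joint arm with a two-finger parallel gripper is mounted at the origin on the work surface. World frame = base frame: x ahead of the robot, y to its left, z up, the work surface at z = 0. Lengths are in m, angles in rad, forces in N, time in s.
With the tool pointing down it reaches from about 0.35 to 0.775 m from the base axis. Payload 5.5 kg.
Tool frame: the origin (TCP) lies between the finger pads; the fingertips stand env.nose_length ahead of it and the grasp point (between the pads) lies 8 mm behind it (env.nose_length is the distance from the TCP to the fingertips, in m); z points along the fingers, y is the direction in which the jaws open and shut (so a half turn about z gives the same grasp; the last joint's range is limited). The gripper opens to 85 mm and grips with 20 to 120 N. Pads are 22 mm wide; open, the fingers measure 114 mm over their backs; the gripper's body (76 mm by 85 mm) begins 54 mm behind the grasp point. The pads swing forward as they close: fully open they stand 13 mm farther back than shut.
Start: joints at [-0.14, 0.313, 0.046, 1.304, 0, 1.431], TCP at [0.575, -0, 0.242] pointing down, gripper open.
Joint ranges: [-2.76, 2.76], [-0.86, 1.69], [-1.03, 1.26], [-2.2, 2.34], [-1.47, 1.5], [-3.14, 3.14]. Speed limits (rad/s): [2.57, 2.57, 3.14, 3.14, 3.14, 3.14].

### API

Orientations are given as a unit quaternion [w, x, y, z].
In Python, from workcell import env gives the robot as it stands. The module is installed in compiled form; this text tells all that it offers.
- The arm moves only by the shell command python3 -m creep 'ROWS' [FORCE]. ROWS is a JSON object of lists of equal length, an entry for each row: "hand": the finger opening in mm, from 0 to 85.4; "delta_pos": the shift along the tool's x, y, z scaled (see below), a list of three; "turn": the turn about the tool's z scaled (see below). In form: {"hand": [hand, ...], "delta_pos": [[dx, dy, dz], ...], "turn": [turn, ...]}. A call has exactly 5 rows; each row shifts and turns the commanded pose from where the row before left it, along the tool's axes as they then stand; what a row does not reach is not made up. The controller multiplies each number of a shift by 0.8 m and each number of a turn by 5 degrees. A row lasts 1/12 s, in which the tool goes at most 41.7 mm and 7.16 degrees, less where a joint would pass 70% of its speed; a pose out of reach is approached as far as the arm can. A call with a number of a shift or a turn outside -1 to 1 is refused whole. A call with a gripper value outside its range is refused whole. The fingers move at their own pace and stop on an object; FORCE is the grip in N (left out, the last holds). Time passes only in rows, so rows that do not move let the fingers close, or fill a call up. It gives the time, the measured TCP pose, the force and the opening at its end, in the units of the state.
- env.get_state(): the state, without advancing time (a new reading comes with each control period).
- env.read_camera(name): name is "scene" or "side" or "wrist"; returns a dict with "pixels" (420x560x3 uint8, red, green, blue), "depth" (420x560 float32, m along the optical axis (not along the pixel's ray), 0 where there is no reading), "fx", "fy", "cx", "cy" (pixels), "origin" and "orientation" of the camera in the world. Camera axes: x right, y down, z forward; pixel columns grow to the right and rows downward; lengths in m; the calibration is good to about 2 mm. A picture is of the moment at which its call begins.
- env.hand_in(): hands the job in, once; it reports no verdict.
Trained networks look in the newest picture that a camera, given by its name, has taken for a name from the list of things; names that differ only in an ending like _2 or _b are one class to them, and where a whole thing is asked for, a point or a joint stands for the part that bears it (a point fixed in the world has none). Each returns a list of dicts, best first, with "score" (0 to 1); they miss things now and then, are a little off and sometimes report something else, mostly with a low value. They report only what shows in the picture. A call takes as long as a camera call. They do not tell look-alikes from the thing itself.
- env.find_in(camera, target): "location" ([row, column] in pixels, amid what is visible of it).
- env.pinpoint(camera, target): "location" ([row, column] in pixels: a listed point, or the origin of a listed thing).
The state is a dict: "clock": time; "joint_pos": joint angles; "qvel": joint speeds; "tau": joint torques, N m; "tcp_pos": TCP position; "orientation": TCP orientation; "wrist_force": force on the tool from outside, world axes, zero at the start; "ft_torque": the same for the moment, N m; "finger_gap": finger opening in m.
Only numpy, scipy, OpenCV 4.12 (cv2) and the standard library are available. Lean on these libraries where they do the work, as an engineer would, in place of code of your own. Each camera call takes 0.05 s, during which the arm holds its last target.

### The job

A reagent bottle has fallen over on the closed lid of the sample case. Stand it upright with its whole foot on the white pad, setting it down gently without dropping it, and only then swing the case's lid up until it stands upright or leans further back, and let go. Leave the tube rack, the beaker and the dish where they are.

Things in the scene. Friction and masses are not known exactly. Their poses are not given: they have to be found in the camera images.
- bottle: loose square amber bottle, white label, blue cap, about 0.2 kg. Body 46 x 46 mm, 88 mm long, then neck and cap 33 mm across; 121 mm in all. Origin: centre of its foot; z runs from foot to cap, x and y are normal to the flat sides. It starts lying on a flat side on the lid, axis 23 mm above the lid, cap roughly towards the robot (within 55 degrees), perhaps overhanging the lid's front.
- case: fixed grey case, 180 mm (its x, front to back) x 220 mm (y) x 85 mm high, with a blue hinged lid 10 mm thick (upper face 95.5 mm above the bench). Origin: centre of its underside. Its front, with the lid's tab, faces -x, towards the robot; the hinge runs along the far (+x) top edge, parallel to y.
- lid (a joint): opening angle of the lid in rad: 0 closed, 1.57 upright, stop at 1.9. Its front edge swings up and over to the far side; the hinge is stiff: the lid stays where it is left (about 3 N at the tab to move it).
- lid_tab (a point): grip point on the blue tab that sticks out level from the middle of the lid's front edge: tab 30 mm wide (along the case's y), 10 mm thick, 36 mm long. The point is mid-width, mid-thickness, 25 mm out from the lid's edge, 205 mm from the hinge line; axes are the lid's (x towards the hinge, z out of its upper face). Below the tab is 85 mm of free air.
- lid_hinge (a point): point on the hinge line at the middle of the lid's far edge, at the level of the lid's underside (85.5 mm above the bench); axes as the lid's.
- pad: fixed thin white square pad on the bench, 140 x 140 mm, 4 mm thick, left or right of the case. Origin: centre of its underside; x and y along its edges.
- rack: blue tube rack with white-capped tubes, 170 (x) x 85 (y) x 48 mm, caps reaching 62 mm; origin centre of its underside. On the other side of the case from the pad. Leave alone.
- beaker: glass beaker, 64 mm across, 75 mm high; origin centre of its underside. Leave alone.
- dish: flat round culture dish with orange top, 90 mm across, 14 mm high; origin centre of its underside. Leave alone.
Things that resemble listed ones, but are neither listed nor needed, are in the scene too. Several things look just like the pad: the one meant starts nearest to the robot's base.

How it is judged:
By the outcome, as a careful person would: the job done as asked, in the order asked, and still so for the second after the job is handed in, with the robot touching nothing.
It also fails if it takes over 64 s, if anything falls off the work surface, if the arm or the gripper's body presses on something with over 40 N, if the wrist force passes 120 N, or if a joint passes its speed limit or range.

## Working session

There is one attempt and no reset: what is moved stays moved. The work goes in short steps, Python scripts to look and compute and a shell command to move; the robot and the scene stay as the last step left them, time stands still between calls to the robot, and variables do not carry over. Pictures are saved under pics/ and viewed, and the job is handed in when it is done.

```bash
mkdir -p pics
cat > h.py <<'E'
import numpy as np, cv2
from workcell import env
from scipy.spatial.transform import Rotation as R
def Rq(q): return R.from_quat([q[1],q[2],q[3],q[0]])
def world(c,r,col,d=None):
    r0,c0=int(round(r)),int(round(col))
    if d is None: d=c["depth"][r0,c0]
    p=np.array([(col-c["cx"])/c["fx"]*d,(r-c["cy"])/c["fy"]*d,d])
    return Rq(c["orientation"]).apply(p)+np.array(c["origin"])
def cloud(c):
    d=c["depth"];v,u=np.mgrid[:d.shape[0],:d.shape[1]]
    p=np.stack([(u-c["cx"])/c["fx"]*d,(v-c["cy"])/c["fy"]*d,d],-1).reshape(-1,3)
    return (Rq(c["orientation"]).apply(p)+np.array(c["origin"])).reshape(d.shape+(3,))
def proj(c,p):
    q=Rq(c["orientation"]).inv().apply(np.array(p)-np.array(c["origin"]))
    return q[1]/q[2]*c["fy"]+c["cy"],q[0]/q[2]*c["fx"]+c["cx"]
def save(c,n): cv2.imwrite("pics/"+n,c["pixels"][:,:,::-1])
E
python3 - <<'E'
from h import *
np.set_printoptions(precision=4,suppress=True)
print(env.nose_length); print(env.get_state())
for n in ["scene","side","wrist"]:
    c=env.read_camera(n); save(c,n+"0.png"); print(n,c["origin"],c["orientation"],c["fx"])
    for t in ["bottle","case","lid_tab","lid_hinge","pad","rack","beaker","dish"]:
        for f in (env.pinpoint,env.find_in):
            for r in f(n,t)[:3]:
                l=r["location"]
                try: w=world(c,*l)
                except Exception as e: w=None
                print(n,t,f.__name__,round(r["score"],2),np.round(l),w)
E
```

```text
0.011
{'clock': 0.0, 'joint_pos': array([-0.1396,  0.314 ,  0.045 ,  1.3036,  0.    ,  1.4312]), 'qvel': array([ 0.0008,  0.0014, -0.002 ,  0.0005, -0.0018, -0.0005]), 'tau': array([ -0.0029, -48.0629,  29.8531,   0.0195,  -0.0004,  -0.    ]), 'tcp_pos': array([0.5745, 0.0001, 0.2414]), 'orientation': array([-0.0007,  0.7071,  0.7071, -0.0006]), 'wrist_force': array([ 0.75  , -0.0834, -0.7309]), 'ft_torque': array([-0.0277,  0.0016, -0.0386]), 'finger_gap': 0.08554901132890477}
scene [ 1.3002 -0.3239  0.7964] [-0.3767  0.7962  0.4255 -0.2078] 400.4142857077768
scene bottle call 0.89 [228. 247.] [0.6117 0.0114 0.1219]
scene bottle call 0.71 [199. 303.] [0.4688 0.2897 0.0007]
scene bottle call 0.65 [218. 240.] [0.5902 0.0054 0.1426]
scene case call 0.9 [246. 247.] [ 0.6442 -0.0088  0.094 ]
scene case call 0.5 [230. 249.] [0.6128 0.014  0.1139]
scene case call 0.69 [238. 250.] [0.6253 0.0095 0.0988]
scene case call 0.29 [336. 152.] [ 0.7162 -0.2921  0.0341]
scene case call 0.19 [234. 252.] [0.6142 0.0218 0.095 ]
scene lid_tab call 0.75 [203. 232.] [0.5133 0.0194 0.1355]
scene lid_tab ca
[... 2378 characters left out ...]
2 0.1409]
wrist bottle call 0.72 [186. 365.] [0.654  0.0128 0.0937]
wrist bottle call 0.92 [190. 263.] [0.5605 0.0203 0.1414]
wrist case call 0.83 [159. 275.] [0.5694 0.0383 0.0954]
wrist case call 0.98 [135. 272.] [0.5666 0.0602 0.0931]
wrist lid_tab call 0.93 [143. 150.] [0.4562 0.0526 0.0947]
wrist lid_tab call 0.88 [135. 274.] [0.5684 0.0595 0.0931]
wrist lid_hinge call 0.94 [190. 365.] [ 0.6811 -0.0133 -0.0006]
wrist pad call 0.62 [151. 471.] [0.8049 0.0357 0.0034]
wrist pad call 0.97 [147. 471.] [0.8046 0.0407 0.0021]
wrist rack call 0.57 [371. 219.] [0.5591 0.012  0.3092]
wrist rack call 0.89 [355. 206.] [ 0.4664 -0.2548  0.0169]
wrist dish call 0.17 [190. 265.] [0.5627 0.0208 0.1412]
```

View pics/scene0.png

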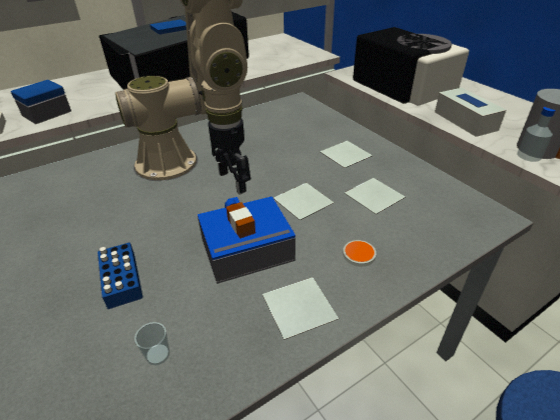

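View pics/side0.png

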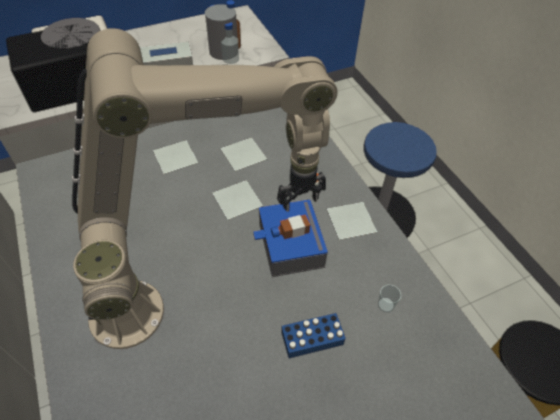

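View pics/wrist0.png

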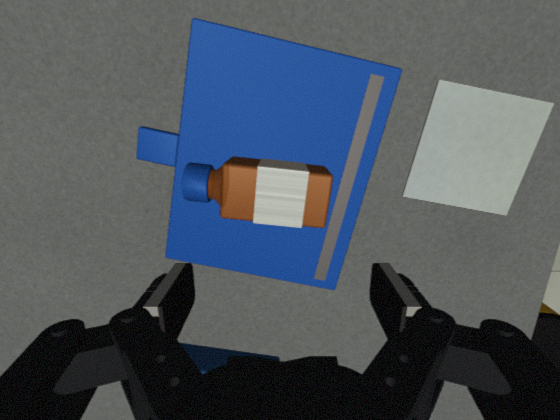

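The scene view shows the bottle at about (228,240) on the blue lid. The wrist view shows the cap at (183,198), the foot at about (195,330) and the tab at (145,155). The right pad is the one at about (199,300) in the scene view, near (0.465, 0.286). Next I'll fit the geometry.

Run:
```python
from h import *
np.set_printoptions(precision=4,suppress=True)
for n in ["wrist","side","scene"]:
    c=env.read_camera(n); P=cloud(c); z=P[...,2]; px=c["pixels"].astype(int)
    roi=(P[...,0]>.42)&(P[...,0]<.75)&(P[...,1]>-.15)&(P[...,1]<.16)
    blue=(px[...,2]>px[...,0]+60)
    # lid+tab
    m=roi&(abs(z-.0955)<.006)&blue
    q=P[m][:,:2].astype(np.float32)
    r=cv2.minAreaRect(q); print(n,"lid rect",r,np.median(z[m]))
    b=roi&(z>.108)&(z<.150)&((px[...,0]>px[...,2]+40)|((px.min(-1)>130)))
    q=P[b]
    if len(q)>50:
        print(" body rect",cv2.minAreaRect(q[:,:2].astype(np.float32)),np.percentile(q[:,2],[50,95]),len(q))
    k=roi&(z>.108)&(z<.150)&blue; q=P[k]
    if len(q)>10: print(" cap",cv2.minAreaRect(q[:,:2].astype(np.float32)),np.percentile(q[:,2],[5,50,95]),len(q))
    w=(px.min(-1)>130)&(z<.015)&(abs(P[...,0]-.47)<.13)&(abs(P[...,1]-.287)<.12)
    if w.sum()>100: print(" pad",cv2.minAreaRect(P[w][:,:2].astype(np.float32)),np.median(z[w]))
```

```text
wrist lid rect ((0.5493863821029663, 0.03037230670452118), (0.22002887725830078, 0.21573077142238617), 77.76859283447266) 0.09412293155865303
 body rect ((0.5636641979217529, 0.015224425122141838), (0.04702414944767952, 0.09941167384386063), 83.77027893066406) [0.1402 0.1414] 6307
 cap ((0.510252833366394, 0.02263222448527813), (0.04235662892460823, 0.033734001219272614), 82.09271240234375) [0.1222 0.1312 0.1338] 941
side lid rect ((0.549953043460846, 0.028940364718437195), (0.22270844876766205, 0.21325592696666718), 77.68330383300781) 0.09657985023223614
 body rect ((0.5661814212799072, 0.014997908845543861), (0.05183234065771103, 0.09290800243616104), 84.08876037597656) [0.1421 0.1471] 338
 cap ((0.5036154985427856, 0.018750691786408424), (0.031189311295747757, 0.021234367042779922), 84.06063079833984) [0.115  0.1307 0.1374] 73
 pad ((0.4757978618144989, 0.2879734933376312), (0.14784924685955048, 0.15403294563293457), 3.2852976322174072) 0.005409221836748301
scene lid rect ((0.5505687594413757, 0.03025984764099121), (0.21941016614437103, 0.2186516970396042), 77.6944351196289) 0.09483463770679357
 body rect ((0.5652629733085632, 0.015025319531559944), (0.0468798503279686, 0.10507342219352722), 82.9664077758789) [0.1403 0.1428] 539
 cap ((0.5522411465644836, 0.03136275336146355), (0.12426569312810898, 0.02703634463250637), 11.826006889343262) [0.1194 0.1317 0.1405] 63
 pad ((0.4690689742565155, 0.2896171808242798), (0.15026554465293884, 0.14639614522457123), 3.7720654010772705) 0.0034414087614872413
```

Run:
```python
from h import *
np.set_printoptions(precision=4,suppress=True)
c=env.read_camera("wrist"); P=cloud(c); z=P[...,2]; px=c["pixels"].astype(int)
roi=(P[...,0]>.42)&(P[...,0]<.75)&(P[...,1]>-.05)&(P[...,1]<.09)&(z>.105)
for r in (175,183,190):
    print([ (col,P[r,col].round(3).tolist(),px[r,col].tolist()) for col in range(178,240,5)])
    print([ (col,P[r,col].round(3).tolist(),px[r,col].tolist()) for col in range(318,340,3)])
a=np.deg2rad(-6.2); d=np.array([np.cos(a),np.sin(a)]);n=np.array([-d[1],d[0]])
m=roi&(z>.135)
q=P[m][:,:2]; print(np.percentile(q@d,[0,1,50,99,100]),np.percentile(q@n,[0,1,50,99,100]))
blue=roi&(px[...,2]>px[...,0]+60); q=P[blue][:,:2]; print(np.percentile(q@d,[0,1,50,99,100]),np.percentile(q@n,[0,1,50,99,100]))
```

```text
[(178, [0.479, 0.024, 0.095], [37, 82, 152]), (183, [0.496, 0.031, 0.132], [28, 71, 135]), (188, [0.5, 0.031, 0.131], [27, 68, 135]), (193, [0.504, 0.03, 0.131], [27, 67, 130]), (198, [0.508, 0.03, 0.131], [25, 65, 127]), (203, [0.511, 0.03, 0.13], [28, 63, 125]), (208, [0.515, 0.03, 0.128], [31, 44, 80]), (213, [0.519, 0.03, 0.127], [90, 48, 22]), (218, [0.524, 0.03, 0.13], [86, 51, 25]), (223, [0.53, 0.032, 0.139], [113, 65, 29]), (228, [0.534, 0.032, 0.141], [138, 90, 53]), (233, [0.538, 0.032, 0.14], [154, 101, 63]), (238, [0.542, 0.032, 0.141], [159, 107, 66])]
[(318, [0.604, 0.032, 0.141], [126, 78, 44]), (321, [0.606, 0.032, 0.14], [117, 71, 36]), (324, [0.609, 0.032, 0.14], [113, 70, 38]), (327, [0.611, 0.032, 0.139], [107, 63, 37]), (330, [0.613, 0.032, 0.138], [96, 54, 23]), (333, [0.623, 0.024, 0.094], [41, 73, 134]), (336, [0.626, 0.024, 0.094], [40, 83, 154]), (339, [0.629, 0.024, 0.094], [39, 85, 156])]
[(178, [0.478, 0.016, 0.094], [36, 83, 153]), (183, [0.495, 0.024, 0.133], [38, 78, 148]), (188, [0.5, 0.025, 0.134], [33, 82, 152]), (193, [0.504, 0.024, 0.133], [46, 8
[... 1153 characters left out ...]
0.135], [105, 63, 34]), (223, [0.529, 0.02, 0.14], [118, 68, 31]), (228, [0.533, 0.02, 0.141], [140, 90, 51]), (233, [0.537, 0.02, 0.14], [150, 98, 61]), (238, [0.541, 0.02, 0.14], [149, 97, 60])]
[(318, [0.604, 0.02, 0.141], [149, 99, 60]), (321, [0.607, 0.02, 0.139], [153, 101, 62]), (324, [0.609, 0.02, 0.14], [152, 102, 64]), (327, [0.611, 0.02, 0.14], [154, 101, 60]), (330, [0.614, 0.02, 0.139], [96, 62, 49]), (333, [0.624, 0.009, 0.093], [47, 88, 160]), (336, [0.627, 0.009, 0.094], [35, 80, 151]), (339, [0.63, 0.01, 0.095], [117, 114, 112])]
[0.4966 0.501  0.5677 0.6411 0.6454] [0.0435 0.0481 0.0744 0.1379 0.1379]
[0.4881 0.4888 0.5007 0.564  0.564 ] [0.0557 0.0606 0.0815 0.1379 0.1379]
```

```bash
python3 -m creep '{"hand":[85,85,85,85,85],"delta_pos":[[0,0,0],[0,0,0],[0,0,0],[0,0,0],[0,0,0]],"turn":[1,1,1,1,1]}' 20; python3 -c "
from h import *;print(env.get_state()['joint_pos'])"
```

```text
clock: 3.17
tcp_pos: [0.575, -0.0, 0.2423]
orientation: [0.0, 0.845, 0.535, 0.0]
wrist_force: [0.3, -0.0, -0.6]
finger_gap: 0.0852
[-1.39628269e-01  3.13198499e-01  4.61226991e-02  1.30364761e+00
  2.30467150e-05  1.87183867e+00]
```

```bash
for i in 1 2 3 4; do :; done
python3 -m creep '{"hand":[85,85,85,85,85],"delta_pos":[[0,0,0],[0,0,0],[0,0,0],[0,0,0],[0,0,0]],"turn":[-1,-1,-1,-1,-1]}' 20 >/dev/null
python3 -m creep '{"hand":[85,85,85,85,85],"delta_pos":[[0,0,0],[0,0,0],[0,0,0],[0,0,0],[0,0,0]],"turn":[-1,-1,-1,-1,-1]}' >/dev/null
python3 -m creep '{"hand":[85,85,85,85,85],"delta_pos":[[0,0,0],[0,0,0],[0,0,0],[0,0,0],[0,0,0]],"turn":[-1,-1,-1,-1,-1]}' >/dev/null
python3 -m creep '{"hand":[85,85,85,85,85],"delta_pos":[[0,0,0],[0,0,0],[0,0,0],[0,0,0],[0,0,0]],"turn":[-1,-1,-1,-1,-1]}' >/dev/null
python3 -m creep '{"hand":[85,85,85,85,85],"delta_pos":[[0,0,0],[0,0,0],[0.03,0.006,0],[0.03,0.006,0],[0.032,0.005,0]],"turn":[-1,-0.76,0,0,0]}'
python3 -m creep '{"hand":[85,85,85,75,75],"delta_pos":[[0,0,0.03],[0,0,0.03],[0,0,0.02],[0,0,0],[0,0,0]],"turn":[0,0,0,0,0]}'
python3 - <<'E'
from h import *
c=env.read_camera("wrist"); save(c,"w1.png")
print(env.get_state()["joint_pos"])
E
```

```text
clock: 5.25
tcp_pos: [0.5028, 0.0216, 0.2419]
orientation: [-0.0, 0.054, 0.999, 0.0]
wrist_force: [-0.3, -0.1, 0.4]
finger_gap: 0.0853
clock: 5.67
tcp_pos: [0.5027, 0.0215, 0.178]
orientation: [-0.001, 0.054, 0.999, 0.0]
wrist_force: [0.5, -0.7, 0.2]
finger_gap: 0.0752
[-1.16885082e-01  2.05746476e-01 -2.54600407e-01  1.11006331e+00
  1.36587209e-05 -8.64900767e-03]
```

View pics/w1.png

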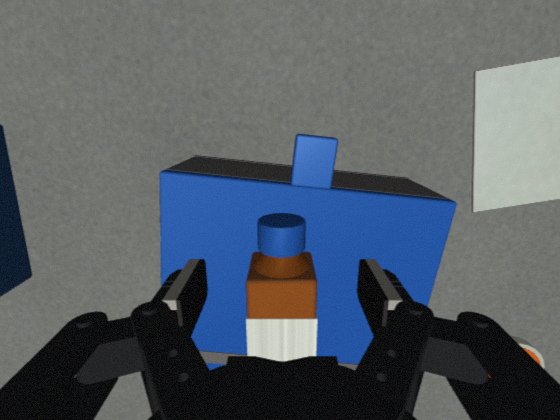

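The wrist view shows the cap at (235,281), centred between the fingertips at columns 195 and 370, with the bottle's axis in line. I'll lower onto it and close.

```bash
python3 -m creep '{"hand":[75,75,75,75,75],"delta_pos":[[0,0,0.03],[0,0,0.025],[0,0,0.02],[0,0,0.01],[0,0,0]],"turn":[0,0,0,0,0]}' 25
python3 -m creep '{"hand":[50,40,20,20,20],"delta_pos":[[0,0,0],[0,0,0],[0,0,0],[0,0,0],[0,0,0]],"turn":[0,0,0,0,0]}'
python3 -m creep '{"hand":[20,20,20,20,20],"delta_pos":[[0,0,0],[0,0,0],[0,0,0],[0,0,0],[0,0,0]],"turn":[0,0,0,0,0]}'
python3 - <<'E'
from h import *
c=env.read_camera("wrist"); save(c,"w2.png")
E
```

```text
clock: 6.13
tcp_pos: [0.5031, 0.0214, 0.1098]
orientation: [-0.001, 0.054, 0.999, 0.0]
wrist_force: [-0.6, 0.8, -0.9]
finger_gap: 0.075
clock: 6.55
tcp_pos: [0.5043, 0.0213, 0.1115]
orientation: [0.001, 0.054, 0.999, -0.0]
wrist_force: [-0.8, -0.2, 5.0]
finger_gap: 0.032
clock: 6.97
tcp_pos: [0.5041, 0.0213, 0.1114]
orientation: [0.001, 0.054, 0.999, -0.0]
wrist_force: [-1.7, 0.2, 6.6]
finger_gap: 0.0321
```

View pics/w2.png

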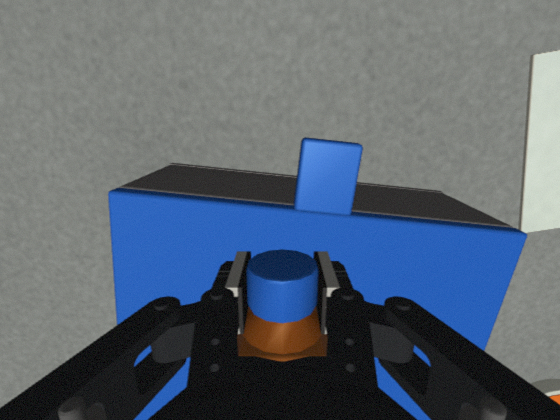

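```bash
python3 -m creep '{"hand":[20,20,20,20,20],"delta_pos":[[0,0,-0.002],[0.009,0,0],[0.014,0,0],[0.014,0,0],[0,0,0]],"turn":[0,0,0,0,0]}' 
python3 -m creep '{"hand":[20,20,20,20,20],"delta_pos":[[-0.006,0,-0.017],[-0.006,0,-0.017],[-0.01,0,-0.015],[-0.01,0,-0.015],[0,0,0]],"turn":[0,0,0,0,0]}'
python3 - <<'E'
from h import *
c=env.read_camera("side"); save(c,"s3.png"); cv2.imwrite("pics/s3c.png",cv2.resize(c["pixels"][150:310,200:400,::-1],None,fx=4,fy=3.7))
E
```

```text
clock: 7.43
tcp_pos: [0.4712, 0.0251, 0.1117]
orientation: [-0.001, 0.054, 0.999, 0.0]
wrist_force: [-2.4, -0.2, 0.8]
finger_gap: 0.0319
clock: 7.85
tcp_pos: [0.5018, 0.0216, 0.1649]
orientation: [0.002, 0.054, 0.999, -0.0]
wrist_force: [0.8, 0.1, -1.8]
finger_gap: 0.0321
```

View pics/s3c.png

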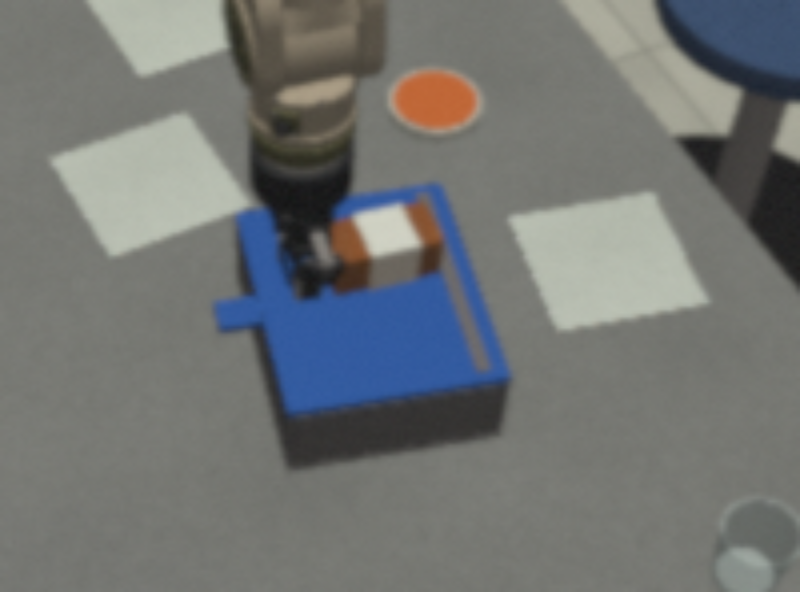

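```bash
cat >> h.py <<'E'
def bottle(names=("side","scene")):
    s=env.get_state(); t=s["tcp_pos"]
    for n in names:
        c=env.read_camera(n); P=cloud(c); px=c["pixels"].astype(int)
        dd=P-t
        m=(abs(dd[...,0])<.16)&(abs(dd[...,1])<.08)&(dd[...,2]<.03)&(dd[...,2]>-.16)&((px[...,0]>px[...,2]+35)|((px.min(-1)>110)&(P[...,2]>.03)))&(c["depth"]>0)
        q=P[m]; print(n,m.sum(),"bottle minz %.4f maxz %.4f"%tuple(np.percentile(q[:,2],[1,99])),"x",np.percentile(q[:,0],[1,99]).round(4),"y",np.percentile(q[:,1],[1,99]).round(4))
        v,u=np.nonzero(m); cv2.imwrite("pics/b_%s_%.2f.png"%(n,s["clock"]),cv2.resize(c["pixels"][max(v.min()-50,0):v.max()+50,max(u.min()-60,0):u.max()+60,::-1],(640,480),interpolation=cv2.INTER_CUBIC))
        print(s["clock"],"tcp",t.round(4))
        if n=="side" or 1:
            k=np.argsort(q[:,0]); 
            for a,b in ((0,.1),(.45,.55),(.9,1)):
                g=q[k[int(a*len(k)):int(b*len(k))]]; print("   x %.3f z %.3f..%.3f"%(g[:,0].mean(),g[:,2].min(),g[:,2].max()))
E
python3 -c "
from h import *
bottle()"; ls pics
```

```text
side 181 bottle minz 0.1504 maxz 0.1935 x [0.5309 0.6179] y [-0.0123  0.0493]
7.9 tcp [0.5004 0.0217 0.1636]
   x 0.534 z 0.187..0.193
   x 0.569 z 0.188..0.193
   x 0.611 z 0.098..0.193
scene 640 bottle minz 0.1522 maxz 0.1930 x [0.5212 0.6109] y [-0.0117  0.0385]
7.9 tcp [0.5004 0.0217 0.1636]
   x 0.526 z 0.151..0.193
   x 0.587 z 0.153..0.193
   x 0.610 z 0.152..0.191
b_scene_7.90.png
b_side_7.90.png
s3.png
s3c.png
scene0.png
side0.png
w1.png
w2.png
wrist0.png
```

The bottle was lifted level and did not pivot: its underside is at about 0.150 and its top at 0.193. I'll try the weakest grip with a brisk lift.

```bash
python3 -m creep '{"hand":[20,20,20,20,20],"delta_pos":[[0,0,0],[0,0,0],[0,0,-0.03],[0,0,0],[0,0,0]],"turn":[0,0,0,0,0]}' 20
python3 -c "
from h import *
bottle(('side',))"
```

```text
clock: 8.42
tcp_pos: [0.5, 0.0218, 0.1876]
orientation: [0.001, 0.054, 0.999, -0.0]
wrist_force: [0.2, 0.1, -2.5]
finger_gap: 0.0324
side 195 bottle minz 0.1924 maxz 0.2175 x [0.5301 0.6057] y [-0.0119  0.0369]
8.4167 tcp [0.5    0.0218 0.1876]
   x 0.533 z 0.194..0.218
   x 0.571 z 0.212..0.217
   x 0.603 z 0.189..0.217
```

```bash
python3 -m creep '{"hand":[20,20,20,20,20],"delta_pos":[[0,0,0.03],[0,0,0.03],[0,0,0.02],[0,0,0.01],[0,0,0.004]],"turn":[0,0,0,0,0]}' 20
python3 -m creep '{"hand":[20,20,35,45,55],"delta_pos":[[0,0,0.001],[0,0,0],[0,0,0],[0,0,0],[0,0,0]],"turn":[0,0,0,0,0]}' 20
python3 - <<'E'
from h import *
c=env.read_camera("wrist"); save(c,"w4.png"); P=cloud(c); s=env.get_state(); print(s["tcp_pos"],s["wrist_force"])
print([ (r,P[r,282].round(4).tolist()) for r in range(225,330,5)])
E
```

```text
clock: 8.88
tcp_pos: [0.4967, 0.0222, 0.1106]
orientation: [-0.003, 0.054, 0.999, 0.0]
wrist_force: [-12.9, 0.4, 21.7]
finger_gap: 0.0323
clock: 9.3
tcp_pos: [0.5, 0.0218, 0.1114]
orientation: [0.001, 0.054, 0.999, -0.0]
wrist_force: [-1.0, 0.7, 0.2]
finger_gap: 0.0541
[0.49985807 0.02184434 0.1113067 ] [ 0.67590517 -0.04134369 -0.58198441]
[(225, [0.4794, 0.0249, 0.0942]), (230, [0.4821, 0.0246, 0.0944]), (235, [0.4853, 0.0243, 0.0934]), (240, [0.4878, 0.024, 0.0942]), (245, [0.4907, 0.0237, 0.0939]), (250, [0.4868, 0.0241, 0.1086]), (255, [0.4869, 0.0241, 0.114]), (260, [0.4868, 0.0241, 0.1193]), (265, [0.4873, 0.0241, 0.1231]), (270, [0.4872, 0.0241, 0.1276]), (275, [0.4871, 0.0241, 0.132]), (280, [0.4877, 0.024, 0.1349]), (285, [0.4906, 0.0237, 0.1338]), (290, [0.4931, 0.0234, 0.1335]), (295, [0.4958, 0.0231, 0.1329]), (300, [0.4975, 0.023, 0.134]), (305, [0.5006, 0.0226, 0.1329]), (310, [0.5028, 0.0224, 0.1332]), (315, [0.5053, 0.0221, 0.1332]), (320, [0.5102, 0.0216, 0.13]), (325, [0.5124, 0.0213, 0.1305])]
```

View pics/w4.png

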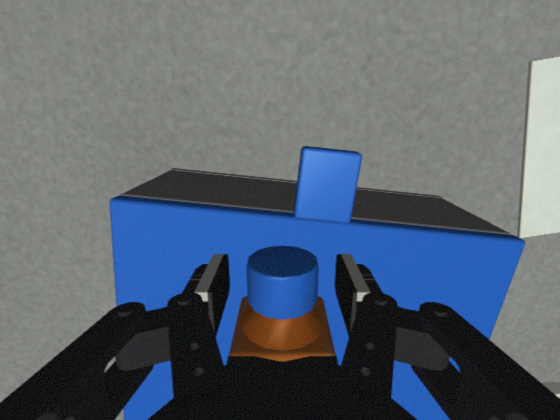

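```bash
python3 -m creep '{"hand":[55,55,55,40,20],"delta_pos":[[0.0115,0,0],[0.0115,0,0],[0,0,0],[0,0,0],[0,0,0]],"turn":[0,0,0,0,0]}' 20
python3 -m creep '{"hand":[20,20,20,20,20],"delta_pos":[[0,0,0],[0,0,0],[0,0,0],[0,0,0],[0,0,0]],"turn":[0,0,0,0,0]}' 20
python3 -m creep '{"hand":[20,20,20,20,20],"delta_pos":[[0,0,-0.01],[-0.004,0,-0.015],[-0.006,0,-0.015],[0,0,0],[0,0,0]],"turn":[0,0,0,0,0]}' 20
python3 - <<'E'
from h import *
bottle()
c=env.read_camera("wrist"); save(c,"w5.png")
E
```

```text
clock: 9.77
tcp_pos: [0.481, 0.0239, 0.1113]
orientation: [0.0, 0.054, 0.999, -0.0]
wrist_force: [-2.8, 0.2, 4.4]
finger_gap: 0.0321
clock: 10.18
tcp_pos: [0.481, 0.0239, 0.1112]
orientation: [-0.0, 0.054, 0.999, 0.0]
wrist_force: [-2.6, 0.7, 3.8]
finger_gap: 0.0315
clock: 10.6
tcp_pos: [0.4899, 0.0228, 0.1436]
orientation: [0.001, 0.054, 0.999, -0.0]
wrist_force: [-0.0, 0.1, -1.5]
finger_gap: 0.0312
side 379 bottle minz 0.0991 maxz 0.1668 x [0.5227 0.6167] y [-0.0129  0.0436]
10.6 tcp [0.4899 0.0228 0.1436]
   x 0.527 z 0.133..0.164
   x 0.565 z 0.150..0.162
   x 0.612 z 0.095..0.149
scene 649 bottle minz 0.1050 maxz 0.1624 x [0.5167 0.6171] y [-0.0117  0.0384]
10.6 tcp [0.4899 0.0228 0.1436]
   x 0.523 z -0.003..0.163
   x 0.582 z 0.137..0.152
   x 0.615 z 0.117..0.143
```

View pics/w5.png

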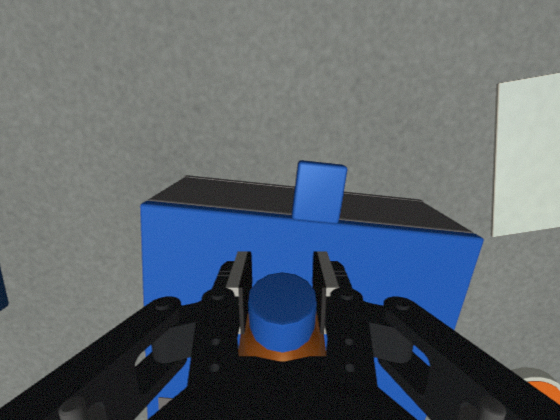

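```bash
python3 -m creep '{"hand":[20,20,20,20,20],"delta_pos":[[-0.012,0,-0.014],[-0.012,0,-0.014],[-0.015,0,-0.013],[-0.015,0,-0.013],[0,0,0]],"turn":[0,0,0,0,0]}' 20
python3 - <<'E'
from h import *
bottle()
c=env.read_camera("wrist"); save(c,"w6.png")
E
```

```text
clock: 11.17
tcp_pos: [0.5346, 0.0179, 0.1875]
orientation: [0.002, 0.054, 0.999, -0.0]
wrist_force: [1.8, 0.3, -1.2]
finger_gap: 0.0313
side 326 bottle minz 0.0973 maxz 0.1973 x [0.559  0.6569] y [-0.0155  0.0864]
11.1667 tcp [0.5346 0.0179 0.1875]
   x 0.564 z 0.163..0.190
   x 0.600 z 0.174..0.188
   x 0.649 z 0.094..0.156
scene 717 bottle minz 0.1247 maxz 0.1902 x [0.5621 0.6469] y [-0.0151  0.0328]
11.1667 tcp [0.5346 0.0179 0.1875]
   x 0.570 z 0.150..0.191
   x 0.612 z 0.115..0.172
   x 0.644 z 0.130..0.151
```

```bash
python3 -c "
import cv2,glob,numpy as np
f=sorted(glob.glob('pics/b_*_11*.png'));print(f)
cv2.imwrite('pics/m6.png',cv2.resize(np.hstack([cv2.imread(x) for x in f]),(800,300)))"
```

```text
['pics/b_scene_11.17.png', 'pics/b_side_11.17.png']
```

View pics/m6.png

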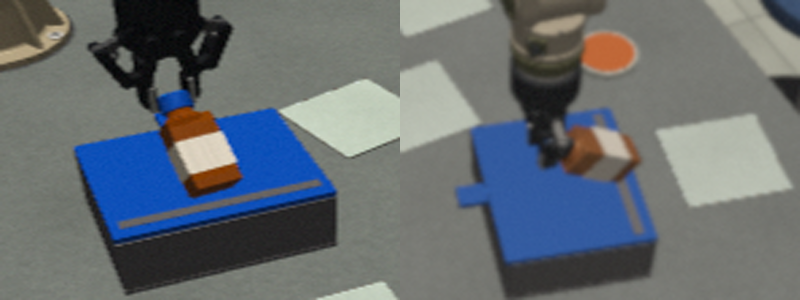

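The scene view shows the bottle hanging at about 26 degrees, held by friction in the grip. I'll use the fixed left wall of the case: with the foot pressed on it, dragging the cap upward swings the foot down. First raise and turn to face that wall.

```bash
python3 -m creep '{"hand":[20,20,20,20,20],"delta_pos":[[0,0,-0.015],[0,0,-0.025],[0,0,-0.025],[0,0,0],[0,0,0]],"turn":[0,0,0,1,1]}' 20 >/dev/null
python3 -m creep '{"hand":[20,20,20,20,20],"delta_pos":[[0,0,0],[0,0,0],[0,0,0],[0,0,0],[0,0,0]],"turn":[1,1,1,1,1]}' >/dev/null
python3 -m creep '{"hand":[20,20,20,20,20],"delta_pos":[[0,0,0],[0,0,0],[0,0,0],[0,0,0],[0,0,0]],"turn":[1,1,1,1,1]}' >/dev/null
python3 -m creep '{"hand":[20,20,20,20,20],"delta_pos":[[0,0,0],[0,0,0],[0,0,0],[0,0,0],[0,0,0]],"turn":[1,1,1,1,1]}' >/dev/null
python3 -m creep '{"hand":[20,20,20,20,20],"delta_pos":[[0,0,0],[0,0,0],[0,0,0],[0.02,0.006,0],[0.03,0.006,0]],"turn":[1,1,0.2,0,0]}' >/dev/null
python3 -m creep '{"hand":[20,20,20,20,20],"delta_pos":[[0.04,0,0],[0.045,0,0],[0.045,0,0],[0.045,0,0],[0.04,0,0]],"turn":[0,0,0,0,0]}' >/dev/null
python3 -m creep '{"hand":[20,20,20,20,20],"delta_pos":[[0.03,0,0],[0.02,0,0],[0,0,0],[0,0,0],[0,0,0]],"turn":[0,0,0,0,0]}'
python3 - <<'E'
from h import *
for n in ("scene","side"):
    c=env.read_camera(n); save(c,n+"7.png"); P=cloud(c);px=c["pixels"].astype(int); t=env.get_state()["tcp_pos"]
    d=P-t; m=(abs(d[...,0]+.015)<.06)&(d[...,1]<.03)&(d[...,1]>-.16)&(abs(d[...,2]+.05)<.09)&(px[...,0]>px[...,2]+35)&(c["depth"]>0)
    q=P[m]; q=q[np.argsort(q[:,1])]; k=len(q)//6
    print(n,len(q),q[:,1].min(),q[:,1].max(),"z",q[:,2].min(),q[:,2].max(),"x",q[:,0].min(),q[:,0].max())
    for i in range(6): g=q[i*k:(i+1)*k]; print("  y %.3f x %.3f z %.3f..%.3f"%(g[:,1].mean(),g[:,0].mean(),g[:,2].min(),g[:,2].max()))
    cv2.imwrite("pics/%s7c.png"%n,cv2.resize(c["pixels"][100:280,180:420,::-1],None,fx=3.3,fy=3.3))
E
```

```text
clock: 14.23
tcp_pos: [0.5939, 0.262, 0.2376]
orientation: [-0.0, 0.778, 0.628, -0.001]
wrist_force: [0.1, 0.6, -1.7]
finger_gap: 0.0314
scene 466 0.15060546977240774 0.23891610653686202 z 0.15307592241097256 0.24052880295463863 x 0.5484771069885837 0.6116099204417165
  y 0.159 x 0.580 z 0.170..0.194
  y 0.171 x 0.587 z 0.153..0.197
  y 0.199 x 0.590 z 0.161..0.232
  y 0.209 x 0.593 z 0.199..0.238
  y 0.217 x 0.595 z 0.190..0.241
  y 0.228 x 0.602 z 0.198..0.239
side 234 0.14844393111658272 0.23785154040218814 z 0.18264150176672977 0.24688354554046077 x 0.5488043164495187 0.6054644372819125
  y 0.155 x 0.577 z 0.184..0.199
  y 0.163 x 0.569 z 0.187..0.205
  y 0.193 x 0.584 z 0.183..0.243
  y 0.205 x 0.583 z 0.221..0.244
  y 0.211 x 0.579 z 0.218..0.246
  y 0.225 x 0.583 z 0.232..0.247
```

View pics/scene7c.png

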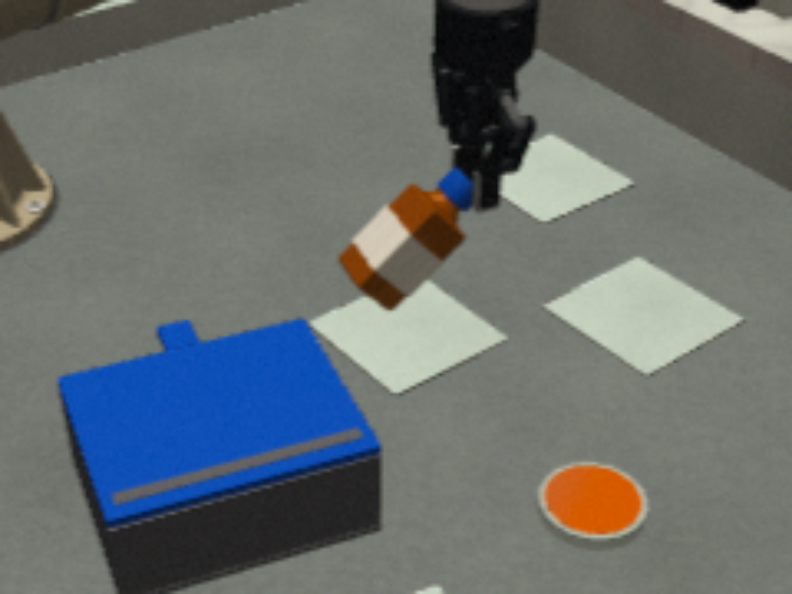

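The picture shows the bottle tilted about 33 degrees, with its foot towards the case's left wall and 11 mm short of it. I'll lower it and then drag it up along the wall.

```bash
python3 -m creep '{"hand":[20,20,20,20,20],"delta_pos":[[0,0,0.04],[0,0,0.045],[0,0,0.045],[0,0,0.035],[0,0,0.017]],"turn":[0,0,0,0,0]}' 20
python3 -m creep '{"hand":[20,20,20,20,20],"delta_pos":[[-0.008,0,0],[-0.007,0,0],[-0.005,0,-0.01],[-0.008,0,-0.018],[0,0,0]],"turn":[0,0,0,0,0]}'
python3 -c "
from h import *
for n in ('scene','side'):
    c=env.read_camera(n); cv2.imwrite('pics/%s8c.png'%n,cv2.resize(c['pixels'][120:270,200:400,::-1],None,fx=2,fy=2))
cv2.imwrite('pics/8.png',np.hstack([cv2.imread('pics/scene8c.png'),cv2.imread('pics/side8c.png')]))
"
```

```text
clock: 14.75
tcp_pos: [0.5922, 0.261, 0.0888]
orientation: [-0.001, 0.779, 0.627, -0.002]
wrist_force: [-0.4, 2.6, 3.3]
finger_gap: 0.0313
clock: 15.17
tcp_pos: [0.592, 0.2396, 0.1197]
orientation: [0.002, 0.779, 0.627, 0.003]
wrist_force: [1.0, 0.5, 0.7]
finger_gap: 0.0318
```

View pics/8.png

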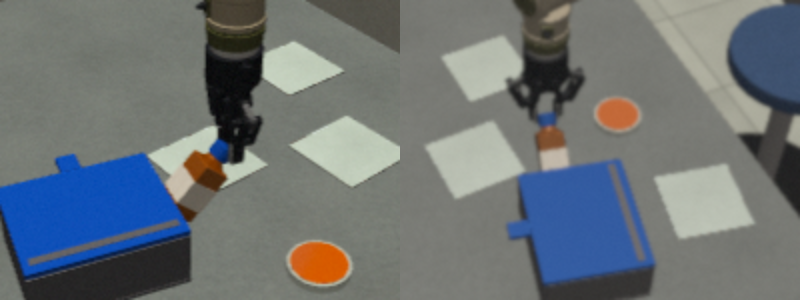

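```bash
python3 -m creep '{"hand":[20,20,20,20,20],"delta_pos":[[-0.012,0,-0.015],[-0.013,0,-0.015],[-0.013,0,-0.013],[-0.01,0,-0.007],[0,0,0]],"turn":[0,0,0,0,0]}'
python3 -c "
from h import *
for n in ('scene','side'):
    c=env.read_camera(n); cv2.imwrite('pics/%s9c.png'%n,cv2.resize(c['pixels'][120:270,200:400,::-1],None,fx=2,fy=2))
cv2.imwrite('pics/9.png',np.hstack([cv2.imread('pics/scene9c.png'),cv2.imread('pics/side9c.png')]))
"
```

```text
clock: 15.68
tcp_pos: [0.5824, 0.2017, 0.1576]
orientation: [0.001, 0.779, 0.627, 0.001]
wrist_force: [-0.0, 1.3, -0.2]
finger_gap: 0.0316
```

View pics/9.png

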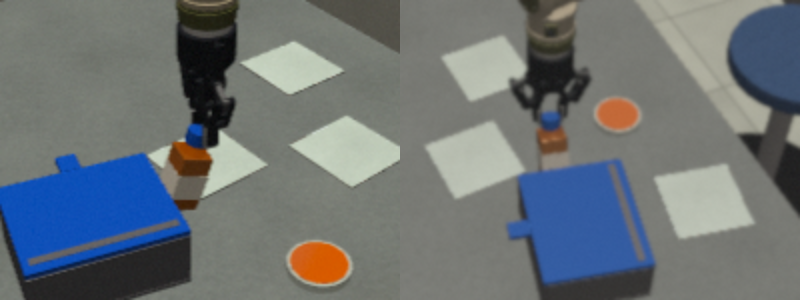

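The scene view shows the bottle now at about 68 degrees. I'll finish the arc.

```bash
python3 -m creep '{"hand":[20,20,20,20,20],"delta_pos":[[-0.013,0,-0.01],[-0.013,0,-0.007],[-0.012,0,-0.004],[-0.009,0,-0.001],[0,0,0]],"turn":[0,0,0,0,0]}'
python3 - <<'E'
from h import *
t=env.get_state()["tcp_pos"]
ex=np.array([.977,-.213,0]);ey=np.array([.213,.977,0])
for n in ('scene','side'):
    c=env.read_camera(n); cv2.imwrite('pics/%s10c.png'%n,cv2.resize(c['pixels'][120:270,200:400,::-1],None,fx=2,fy=2))
    P=cloud(c);px=c["pixels"].astype(int);d=P-t
    m=(np.linalg.norm(d[...,:2],axis=-1)<.07)&(d[...,2]<0)&(d[...,2]>-.15)&(px[...,0]>px[...,2]+35)&(c["depth"]>0)
    q=d[m]; 
    for a in (-.04,-.06,-.08,-.1,-.12):
        g=q[abs(q[:,2]-a)<.006]
        if len(g)>3: print(n,a,len(g),"ex",(g@ex).min().round(3),(g@ex).max().round(3),"ey",(g@ey).min().round(3),(g@ey).max().round(3))
cv2.imwrite('pics/10.png',np.hstack([cv2.imread('pics/scene10c.png'),cv2.imread('pics/side10c.png')]))
E
```

```text
clock: 16.2
tcp_pos: [0.5738, 0.1652, 0.1734]
orientation: [0.0, 0.779, 0.627, 0.0]
wrist_force: [0.0, 2.0, -0.8]
finger_gap: 0.0316
scene -0.04 69 ex -0.015 0.027 ey -0.028 0.014
scene -0.06 14 ex -0.017 0.023 ey -0.028 0.003
scene -0.1 31 ex 0.02 0.026 ey -0.016 0.015
side -0.04 31 ex -0.021 0.018 ey -0.031 -0.001
```

View pics/10.png

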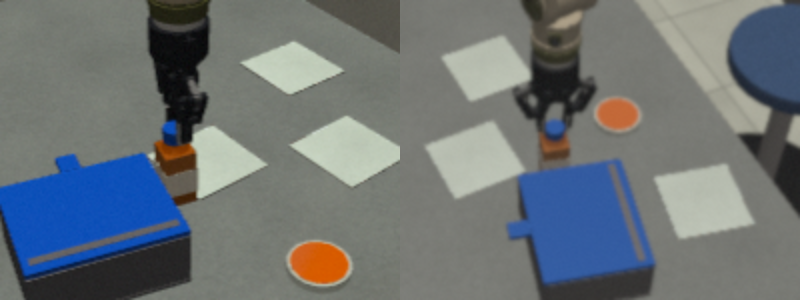

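```bash
python3 -m creep '{"hand":[20,20,20,20,20],"delta_pos":[[0.005,0,-0.005],[0.01,0,-0.015],[0.015,-0.01,-0.015],[0.02,-0.02,0],[0.02,-0.03,0]],"turn":[0,0,0,0,0]}'
python3 -m creep '{"hand":[20,20,20,20,20],"delta_pos":[[0.02,-0.03,0],[0.015,-0.03,0],[0.01,-0.02,0],[0.008,-0.0185,0],[0,0,0]],"turn":[0,0,0,0,0]}'
python3 - <<'E'
from h import *
t=env.get_state()["tcp_pos"]
ex=np.array([.977,-.213,0]);ey=np.array([.213,.977,0])
for n in ('scene','side'):
    c=env.read_camera(n); r,k=map(int,proj(c,t-[0,0,.05])); print(r,k); cv2.imwrite('pics/%s11c.png'%n,cv2.resize(c['pixels'][r-60:r+60,k-55:k+55,::-1],(400,436),interpolation=cv2.INTER_CUBIC))
    P=cloud(c);px=c["pixels"].astype(int);d=P-t
    m=(np.linalg.norm(d[...,:2],axis=-1)<.07)&(d[...,2]<0.01)&(d[...,2]>-.15)&(px[...,0]>px[...,2]+25)&(c["depth"]>0)
    q=d[m]; print("minz",q[:,2].min())
    for a in (-.03,-.05,-.07,-.09,-.105):
        g=q[abs(q[:,2]-a)<.006]
        if len(g)>3: print(n,a,len(g),"ex",(g@ex).min().round(3),(g@ex).max().round(3),"ey",(g@ey).min().round(3),(g@ey).max().round(3))
cv2.imwrite('pics/11.png',np.hstack([cv2.imread('pics/scene11c.png'),cv2.imread('pics/side11c.png')]))
E
```

```text
clock: 16.72
tcp_pos: [0.5404, 0.2315, 0.2012]
orientation: [0.001, 0.779, 0.627, 0.001]
wrist_force: [0.1, 0.9, -2.2]
finger_gap: 0.0315
clock: 17.13
tcp_pos: [0.468, 0.291, 0.2007]
orientation: [-0.0, 0.777, 0.629, -0.001]
wrist_force: [-0.8, -0.2, -1.5]
finger_gap: 0.0318
159 304
minz -0.11633905763791014
scene -0.03 108 ex -0.021 0.027 ey -0.031 0.017
scene -0.05 70 ex -0.018 0.027 ey -0.03 0.014
scene -0.09 4 ex 0.01 0.025 ey -0.03 -0.009
scene -0.105 56 ex -0.017 0.025 ey -0.031 0.014
171 232
minz -0.11644213045924584
side -0.03 68 ex -0.02 0.026 ey -0.036 0.007
side -0.05 24 ex -0.017 0.024 ey -0.034 -0.025
side -0.09 4 ex -0.01 0.018 ey -0.036 -0.032
side -0.105 18 ex -0.014 0.022 ey -0.036 -0.025
```

View pics/11.png

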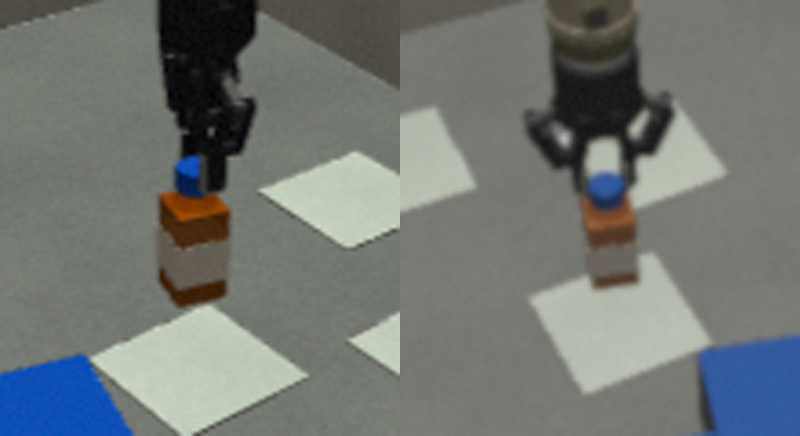

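The bottle hangs upright over the pad, with straight side profiles at every height and its foot at about z 0.084. I'll lower it in small steps while watching the force.

```bash
python3 -m creep '{"hand":[20,20,20,20,20],"delta_pos":[[0,0,0.015],[0,0,0.025],[0,0,0.025],[0,0,0.015],[0,0,0.009]],"turn":[0,0,0,0,0]}'
python3 -m creep '{"hand":[20,20,20,20,20],"delta_pos":[[0,0,0.001],[0,0,0.002],[0,0,0.002],[0,0,0],[0,0,0]],"turn":[0,0,0,0,0]}'
```

```text
clock: 17.65
tcp_pos: [0.4708, 0.2882, 0.1275]
orientation: [0.0, 0.779, 0.627, -0.001]
wrist_force: [-0.6, 0.1, -1.9]
finger_gap: 0.0315
clock: 18.07
tcp_pos: [0.4713, 0.2896, 0.1263]
orientation: [0.0, 0.778, 0.628, 0.001]
wrist_force: [0.6, -0.3, -1.3]
finger_gap: 0.0316
```

```bash
python3 -m creep '{"hand":[20,20,20,20,20],"delta_pos":[[0,0,0.001],[0,0,0.001],[0,0,0.001],[0,0,0],[0,0,0]],"turn":[0,0,0,0,0]}'
python3 -m creep '{"hand":[20,20,20,20,20],"delta_pos":[[0,0,0.001],[0,0,0.001],[0,0,0.0005],[0,0,0],[0,0,0]],"turn":[0,0,0,0,0]}'
```

```text
clock: 18.48
tcp_pos: [0.4706, 0.2894, 0.1231]
orientation: [0.0, 0.778, 0.628, 0.0]
wrist_force: [0.5, 0.8, -1.7]
finger_gap: 0.0312
clock: 18.9
tcp_pos: [0.4707, 0.2894, 0.1211]
orientation: [0.0, 0.778, 0.628, -0.0]
wrist_force: [-0.1, -0.4, -2.2]
finger_gap: 0.0315
```

```bash
python3 -m creep '{"hand":[20,20,20,20,20],"delta_pos":[[0,0,0.001],[0,0,0.001],[0,0,0.0005],[0,0,0],[0,0,0]],"turn":[0,0,0,0,0]}'
python3 - <<'E'
from h import *
t=env.get_state()["tcp_pos"]
for n in ('scene','side'):
    c=env.read_camera(n); r,k=map(int,proj(c,t-[0,0,.05])); cv2.imwrite('pics/%s12c.png'%n,cv2.resize(c['pixels'][r-60:r+60,k-55:k+55,::-1],(400,436),interpolation=cv2.INTER_CUBIC))
    P=cloud(c);px=c["pixels"].astype(int);d=P-t
    m=(np.linalg.norm(d[...,:2],axis=-1)<.07)&(d[...,2]<0.01)&(px[...,0]>px[...,2]+25)&(c["depth"]>0)
    print(n,"minz",np.percentile(P[m][:,2],[0,1,3]))
cv2.imwrite('pics/12.png',np.hstack([cv2.imread('pics/scene12c.png'),cv2.imread('pics/side12c.png')]))
E
```

```text
clock: 19.32
tcp_pos: [0.4709, 0.2895, 0.1197]
orientation: [0.0, 0.778, 0.628, 0.0]
wrist_force: [-1.7, -0.1, 4.2]
finger_gap: 0.0316
scene minz [0.00163388 0.00641202 0.00713186]
side minz [0.01262362 0.01335184 0.0161736 ]
```

View pics/12.png

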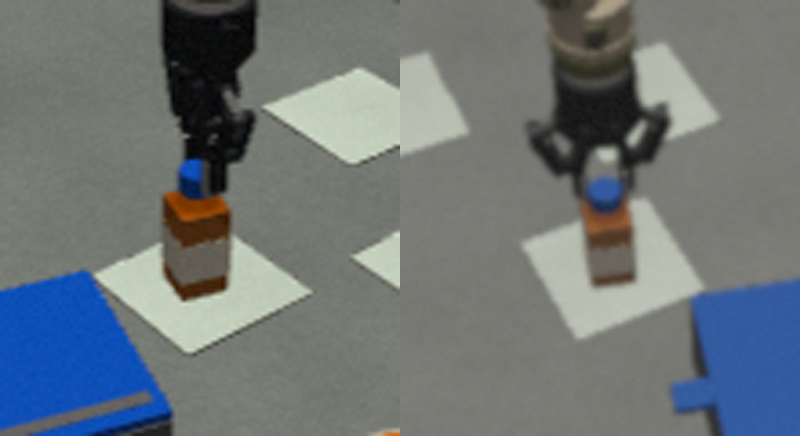

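The force reads +4.2 N, so the foot is on the pad. Both views show it well inside the pad's edges. I'll release and back off sideways and upward.

```bash
python3 -m creep '{"hand":[31,33,36,42,52],"delta_pos":[[0,0,0],[0,0,0],[0,0,0],[0,0,0],[0,0,0]],"turn":[0,0,0,0,0]}'
python3 -m creep '{"hand":[60,60,60,60,60],"delta_pos":[[0,0,0],[0,0,-0.01],[0,0,-0.02],[0,0,-0.03],[0,0,-0.04]],"turn":[0,0,0,0,0]}'
python3 - <<'E'
from h import *
np.set_printoptions(precision=4,suppress=True)
for n in ('scene','side'):
    c=env.read_camera(n); r,k=map(int,proj(c,[.466,.281,.06])); cv2.imwrite('pics/%s13c.png'%n,cv2.resize(c['pixels'][r-60:r+60,k-55:k+55,::-1],(400,436),interpolation=cv2.INTER_CUBIC))
    P=cloud(c);px=c["pixels"].astype(int)
    m=(abs(P[...,0]-.466)<.06)&(abs(P[...,1]-.281)<.06)&(px[...,0]>px[...,2]+25)&(abs(P[...,2]-.092)<.006)
    print(n,"shoulder",np.percentile(P[m][:,2],[5,50,95]),P[m][:,:2].min(0),P[m][:,:2].max(0))
    px=c["pixels"].astype(int); ii=(px.min(-1)>130)&(P[...,2]<.013)&(abs(P[...,0]-.47)<.10)&(abs(P[...,1]-.287)<.10)
    print(cv2.minAreaRect(P[ii][:,:2].astype(np.float32)))
cv2.imwrite('pics/13.png',np.hstack([cv2.imread('pics/scene13c.png'),cv2.imread('pics/side13c.png')]))
E
```

```text
clock: 19.83
tcp_pos: [0.4706, 0.2894, 0.1188]
orientation: [-0.0, 0.778, 0.628, -0.0]
wrist_force: [0.6, -0.0, 0.6]
finger_gap: 0.0514
clock: 20.25
tcp_pos: [0.4693, 0.2888, 0.1985]
orientation: [-0.001, 0.778, 0.628, -0.002]
wrist_force: [0.1, 0.9, -1.0]
finger_gap: 0.0597
scene shoulder [0.0867 0.0917 0.0966] [0.4447 0.2547] [0.4957 0.3028]
((0.4683026075363159, 0.2886384129524231), (0.1497751921415329, 0.14378350973129272), 2.8631560802459717)
side shoulder [0.0871 0.0926 0.097 ] [0.4441 0.2512] [0.4977 0.3038]
((0.4752409756183624, 0.28934934735298157), (0.14540795981884003, 0.15371544659137726), 3.678203821182251)
```

View pics/13.png

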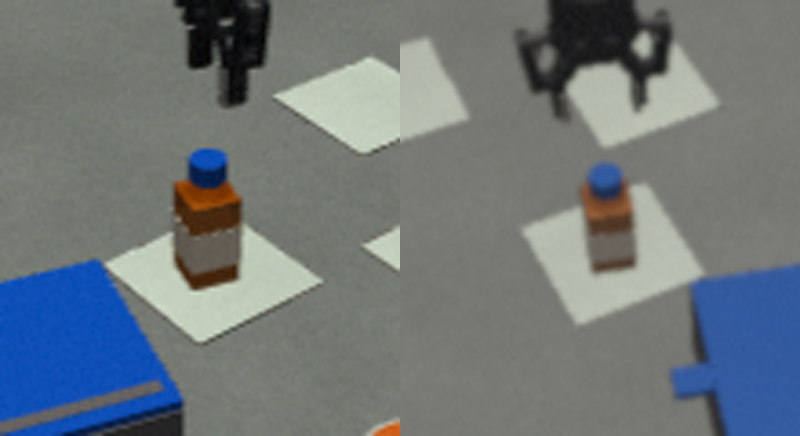

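The bottle stands free on the pad: shoulder extents are x 0.444–0.497 and y 0.252–0.304, against a pad centre of about (0.471, 0.289). Next is the lid: turn 90 degrees back and go above the tab.

```bash
python3 -m creep '{"hand":[60,60,60,60,60],"delta_pos":[[0,0,0],[0,0,0],[0,0,0],[0,0,0],[0,0,0]],"turn":[-1,-1,-1,-1,-1]}' 30 >/dev/null
python3 -m creep '{"hand":[60,60,60,60,60],"delta_pos":[[0,0,0],[0,0,0],[0,0,0],[0,0,0],[0,0,0]],"turn":[-1,-1,-1,-1,-1]}' >/dev/null
python3 -m creep '{"hand":[60,60,60,60,60],"delta_pos":[[0,0,0],[0,0,0],[0,0,0],[0,0,0],[0,0,0]],"turn":[-1,-1,-1,-1,-1]}' >/dev/null
python3 -m creep '{"hand":[60,60,60,60,60],"delta_pos":[[0,0,0],[0,0,0],[0,0,0],[-0.004,-0.025,0],[-0.006,-0.04,0]],"turn":[-1,-1,-1,0,0]}' >/dev/null
python3 -m creep '{"hand":[60,60,60,60,60],"delta_pos":[[-0.007,-0.045,0],[-0.007,-0.045,0],[-0.007,-0.045,0],[-0.006,-0.045,0],[-0.006,-0.04,0]],"turn":[0,0,0,0,0]}'
python3 -m creep '{"hand":[60,60,60,60,60],"delta_pos":[[0,-0.009,0.01],[0,0,0.02],[0,0,0.01],[0,0,0],[0,0,0]],"turn":[0,0,0,0,0]}'
python3 - <<'E'
from h import *
np.set_printoptions(precision=4,suppress=True)
c=env.read_camera("wrist"); save(c,"w14.png"); P=cloud(c); px=c["pixels"].astype(int)
for r in env.pinpoint("wrist","lid_tab")[:2]: print(r, world(c,*r["location"]))
m=(abs(P[...,2]-.0955)<.006)&(px[...,2]>px[...,0]+50)&(np.linalg.norm(P[...,:2]-[.567,.0265],axis=-1)<.2)
ex=np.array([.977,-.213]);ey=np.array([.213,.977]);q=P[m][:,:2]-[.567,.0265]
print("front",np.percentile(q@ex,[0,.5]))
t=q[q@ex<-.098]; print("tab n",len(t),(t@ey).min(),(t@ey).max(),(t@ex).min())
print(env.get_state()["tcp_pos"])
E
```

```text
clock: 22.43
tcp_pos: [0.4556, 0.0575, 0.1994]
orientation: [0.0, 0.106, 0.994, -0.0]
wrist_force: [0.8, 0.4, 1.0]
finger_gap: 0.0603
clock: 22.85
tcp_pos: [0.4541, 0.0528, 0.1668]
orientation: [-0.001, 0.106, 0.994, 0.0]
wrist_force: [-0.1, -0.3, 0.1]
finger_gap: 0.06
front [-0.1267 -0.1253]
tab n 1551 -0.014869364507671153 0.01486487112852109 -0.12669857575642757
[0.4549 0.0529 0.1676]
```

View pics/w14.png

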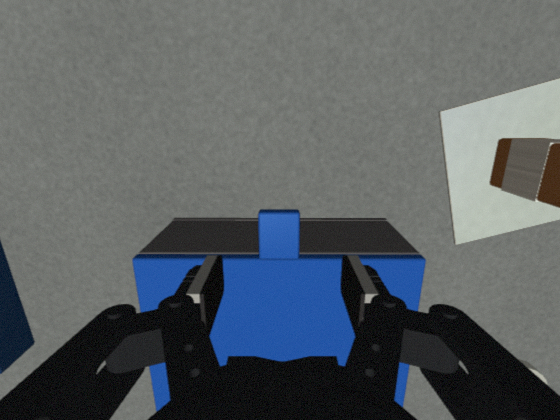

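The wrist view shows the tab centred at (235,280) between the fingers. The measured tip is at -0.1267 along the case's x (expected -0.126). I'll lower and grip.

```bash
python3 -m creep '{"hand":[60,60,60,60,60],"delta_pos":[[0.002,-0.002,0.02],[0,0,0.03],[0,0,0.03],[0,0,0.015],[0,0,0.009]],"turn":[0,0,0,0,0]}' 30
python3 -m creep '{"hand":[40,20,20,20,20],"delta_pos":[[0,0,0],[0,0,0],[0,0,0],[0,0,0],[0,0,0]],"turn":[0,0,0,0,0]}'
python3 - <<'E'
import numpy as np
# arc tool deltas (units) for each 7.5 deg
th=np.deg2rad(np.arange(0,106,5)); d=207*np.cos(th)-5*np.sin(th); h=207*np.sin(th)+5*np.cos(th)
for a,b,c in zip(np.rad2deg(th[1:]),np.diff(d)/800,-np.diff(h)/800): print(round(a),round(b,4),round(c,4))
print(.655*-1)
E
```

```text
clock: 23.37
tcp_pos: [0.4521, 0.0517, 0.0828]
orientation: [-0.001, 0.106, 0.994, -0.0]
wrist_force: [-0.8, 0.9, 0.9]
finger_gap: 0.0601
clock: 23.78
tcp_pos: [0.4533, 0.0506, 0.085]
orientation: [0.001, 0.106, 0.994, -0.0]
wrist_force: [-2.3, -2.8, 4.5]
finger_gap: 0.0293
5 -0.0015 -0.0225
10 -0.0035 -0.0223
15 -0.0054 -0.0219
20 -0.0073 -0.0214
25 -0.0091 -0.0206
30 -0.0109 -0.0198
35 -0.0126 -0.0187
40 -0.0142 -0.0176
45 -0.0157 -0.0163
50 -0.017 -0.0148
55 -0.0182 -0.0133
60 -0.0193 -0.0117
65 -0.0203 -0.0099
70 -0.0211 -0.0081
75 -0.0217 -0.0063
80 -0.0222 -0.0044
85 -0.0225 -0.0024
90 -0.0226 -0.0004
95 -0.0225 0.0015
100 -0.0223 0.0035
105 -0.0219 0.0054
-0.655
```

```bash
python3 -m creep '{"hand":[20,20,20,20,20],"delta_pos":[[-0.0015,0,-0.0225],[-0.0035,0,-0.0223],[-0.0054,0,-0.0219],[0,0,0],[0,0,0]],"turn":[0,0,0,0,0]}'
python3 -m creep '{"hand":[20,20,20,20,20],"delta_pos":[[-0.0073,0,-0.0214],[-0.0091,0,-0.0206],[-0.0109,0,-0.0198],[0,0,0],[0,0,0]],"turn":[0,0,0,0,0]}'
python3 - <<'E'
from h import *
for n in ('scene','side'):
    c=env.read_camera(n); save(c,n+"15.png"); cv2.imwrite('pics/%s15c.png'%n,cv2.resize(c['pixels'][140:290,180:380,::-1],None,fx=2,fy=2))
cv2.imwrite('pics/15.png',np.hstack([cv2.imread('pics/scene15c.png'),cv2.imread('pics/side15c.png')]))
E
```

```text
clock: 24.2
tcp_pos: [0.4616, 0.0488, 0.1383]
orientation: [0.001, 0.106, 0.994, -0.0]
wrist_force: [-0.4, -3.7, 0.4]
finger_gap: 0.0293
clock: 24.62
tcp_pos: [0.4823, 0.0443, 0.1865]
orientation: [0.0, 0.106, 0.994, -0.0]
wrist_force: [-0.8, -4.5, 1.4]
finger_gap: 0.0291
```

View pics/15.png

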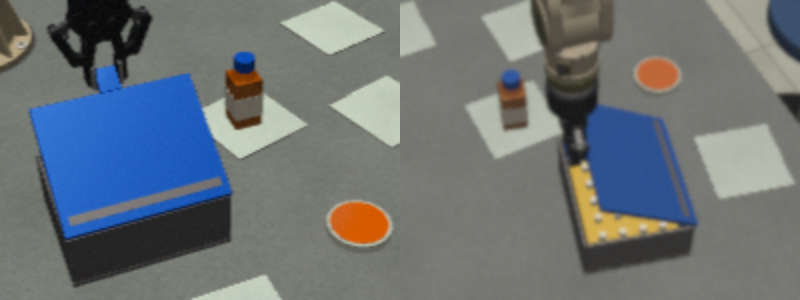

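The lid is rising with the gripper, to about 28 degrees in both views, and the bottle is undisturbed. I'll continue the arc.

```bash
python3 -m creep '{"hand":[20,20,20,20,20],"delta_pos":[[-0.0126,0,-0.0187],[-0.0142,0,-0.0176],[-0.0157,0,-0.0163],[-0.017,0,-0.0148],[0,0,0]],"turn":[0,0,0,0,0]}'
python3 -m creep '{"hand":[20,20,20,20,20],"delta_pos":[[-0.0182,0,-0.0133],[-0.0193,0,-0.0117],[-0.0203,0,-0.0099],[0,0,0],[0,0,0]],"turn":[0,0,0,0,0]}'
python3 -m creep '{"hand":[20,20,20,20,20],"delta_pos":[[-0.0211,0,-0.0081],[-0.0217,0,-0.0063],[-0.0222,0,-0.0044],[0,0,0],[0,0,0]],"turn":[0,0,0,0,0]}'
python3 - <<'E'
from h import *
for n in ('scene','side'):
    c=env.read_camera(n); save(c,n+"16.png"); cv2.imwrite('pics/%s16c.png'%n,cv2.resize(c['pixels'][130:280,180:380,::-1],None,fx=2,fy=2))
cv2.imwrite('pics/16.png',np.hstack([cv2.imread('pics/scene16c.png'),cv2.imread('pics/side16c.png')]))
E
```

```text
clock: 25.13
tcp_pos: [0.5297, 0.034, 0.241]
orientation: [0.0, 0.106, 0.994, -0.0]
wrist_force: [-3.4, -4.7, 2.1]
finger_gap: 0.0292
clock: 25.55
tcp_pos: [0.5736, 0.0245, 0.2675]
orientation: [-0.0, 0.106, 0.994, -0.0]
wrist_force: [-0.3, -5.3, -0.3]
finger_gap: 0.0292
clock: 25.97
tcp_pos: [0.6247, 0.0134, 0.2826]
orientation: [-0.0, 0.106, 0.994, -0.0]
wrist_force: [-1.0, -4.7, -1.0]
finger_gap: 0.0292
```

View pics/16.png

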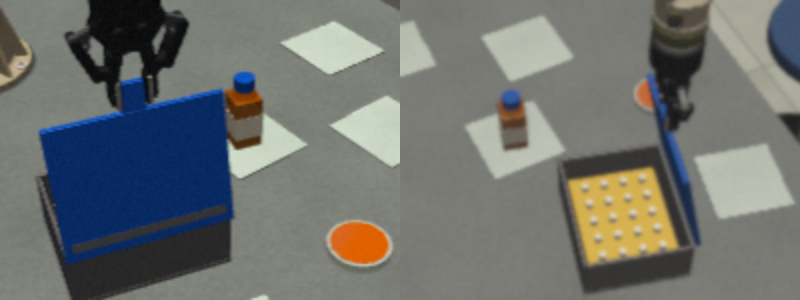

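The lid is at about 80 degrees, so I'll go on to about 100.

```bash
python3 -m creep '{"hand":[20,20,20,20,20],"delta_pos":[[-0.0225,0,-0.0024],[-0.0226,0,-0.0004],[-0.0225,0,0.0015],[-0.0223,0,0.0035],[0,0,0]],"turn":[0,0,0,0,0]}'
python3 - <<'E'
from h import *
ex=np.array([.977,-.213])
for n in ('scene','side'):
    c=env.read_camera(n); save(c,n+"17.png"); cv2.imwrite('pics/%s17c.png'%n,cv2.resize(c['pixels'][130:280,180:380,::-1],None,fx=2,fy=2))
    P=cloud(c);px=c["pixels"].astype(int)
    e=(P[...,:2]-[.655,.0073])@ex; m=(abs(e)<.1)&(P[...,2]>.11)&(P[...,2]<.25)&(px[...,2]>px[...,0]+50)&(np.linalg.norm(P[...,:2]-[.655,.0073],axis=-1)<.15)
    f=np.polyfit(P[m][:,2],e[m],1); print(n,m.sum(),"angle",90+np.rad2deg(np.arctan(f[0])))
cv2.imwrite('pics/17.png',np.hstack([cv2.imread('pics/scene17c.png'),cv2.imread('pics/side17c.png')]))
E
```

```text
clock: 26.48
tcp_pos: [0.6969, -0.0022, 0.2806]
orientation: [0.001, 0.107, 0.994, -0.0]
wrist_force: [-0.1, -4.2, 2.3]
finger_gap: 0.0293
scene 3512 angle 98.52282537190155
side 1063 angle 98.23856432911876
```

View pics/17.png

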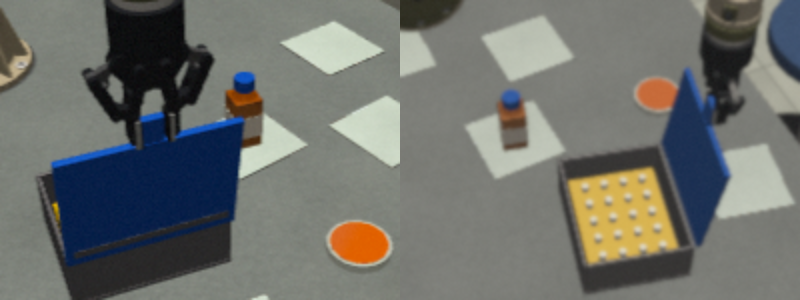

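Both cameras fit the lid at about 98 degrees. Release and rise straight up.

```bash
python3 -m creep '{"hand":[32,38,45,55,60],"delta_pos":[[0,0,0],[0,0,0],[0,0,0],[0,0,0],[0,0,0]],"turn":[0,0,0,0,0]}'
python3 -m creep '{"hand":[60,60,60,60,60],"delta_pos":[[0,0,-0.01],[0,0,-0.03],[0,0,-0.03],[0,0,-0.03],[0,0,0]],"turn":[0,0,0,0,0]}'
python3 - <<'E'
from h import *
ex=np.array([.977,-.213])
for n in ('scene','side'):
    c=env.read_camera(n); save(c,n+"18.png")
    P=cloud(c);px=c["pixels"].astype(int)
    e=(P[...,:2]-[.655,.0073])@ex; m=(abs(e)<.1)&(P[...,2]>.11)&(P[...,2]<.25)&(px[...,2]>px[...,0]+50)&(np.linalg.norm(P[...,:2]-[.655,.0073],axis=-1)<.15)
    f=np.polyfit(P[m][:,2],e[m],1); print(n,m.sum(),"angle",90+np.rad2deg(np.arctan(f[0])))
cv2.imwrite('pics/18.png',cv2.resize(np.hstack([cv2.imread('pics/scene18.png'),cv2.imread('pics/side18.png')]),(800,300)))
E
```

```text
clock: 27.0
tcp_pos: [0.6948, -0.0007, 0.2819]
orientation: [0.0, 0.106, 0.994, 0.0]
wrist_force: [-0.1, 0.4, -0.4]
finger_gap: 0.0599
clock: 27.42
tcp_pos: [0.6958, -0.0013, 0.3681]
orientation: [0.004, 0.106, 0.994, 0.0]
wrist_force: [-0.6, 0.4, 1.5]
finger_gap: 0.06
scene 3540 angle 98.04094144992
side 1039 angle 98.03942835222263
```

View pics/18.png

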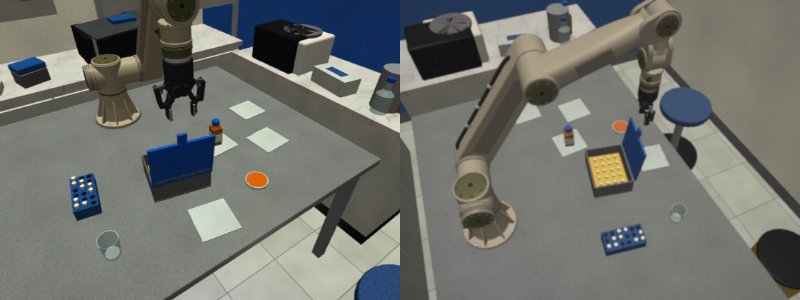

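The lid stays at 98 degrees, the gripper is clear of it, the bottle stands on the pad, and the rack, beaker and dish are in place. Handing in.

```bash
python3 -c "
from workcell import env
print(env.hand_in()); print(env.get_state()['clock'])"
```

```text
the job is handed in; nothing more can be done
None
the job is handed in; nothing more can be done
```

The bottle now stands upright on the white pad nearest the robot, and the case's lid is open at about 98 degrees. I handed the job in shortly after the 27.4 s reading.

**What I did**
- My first grip, across the cap, held the bottle level, so I put it back on the lid. I then gripped it by the edge of the cap so it could pivot.
- It stuck at about 30 degrees, so I drew it upright with its foot against the case's fixed left wall.
- I lowered it to the pad in steps of about 2 mm and released it with the touch force at about 4 N. Setting it back on the lid earlier pressed harder, with about 22 N at the wrist.
- After that I gripped the tab, swung the lid open, let go and rose clear.

**Last checks**
- **Bottle:** it looked upright and free in both views. Its extents were x 0.444–0.497 and y 0.252–0.304, about 1 cm off the pad's centre at (0.471, 0.289) and well inside its edges. In the final picture it was unchanged by eye.
- **Lid:** both cameras gave 98.0 degrees after release, against 98.2–98.5 while still held.
- **Robot:** open and clear of everything, with the tool 86 mm above where it let go.
- **Rack, beaker and dish:** unmoved as far as the pictures show, judged by eye and not measured.

No final check failed. The two cameras placed the pad's centre about 6 mm apart, which does not matter at this margin.

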